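# Sound the post-dolly socket and fit the dolly that suits it

## Robot

A 6-joint arm with a two-finger parallel gripper is mounted at the origin on the work surface. World frame = base frame: x ahead of the robot, y to its left, z up, the work surface at z = 0. Lengths are in m, angles in rad, forces in N, time in s.
With the tool pointing down it reaches from about 0.25 to 0.725 m from the base axis. Payload 4 kg.
Tool frame: the origin (TCP) lies between the finger pads; the fingertips stand 17 mm ahead of it and the grasp point (between the pads) lies 2 mm behind it; z points along the fingers, x is the direction in which the jaws open and shut, and the axes are right-handed (so a half turn about z gives the same grasp; the last joint's range is limited). The gripper opens to 85 mm and grips with 20 to 120 N. Pads are 22 mm wide; open, the fingers measure 114 mm over their backs; the gripper's body (76 mm by 85 mm) begins 54 mm behind the grasp point. The pads swing forward as they close: fully open they stand 13 mm farther back than shut.
Start: joints at [1.103, 0.241, 0.005, 1.335, 0, 1.571], TCP at [0.225, 0.446, 0.248] pointing down, gripper open.
Joint ranges: [-2.72, 2.72], [-1.05, 1.87], [-1.09, 1.28], [-1.99, 2.15], [-1.42, 1.44], [-3.14, 3.14]. Speed limits (rad/s): [2.79, 2.79, 3.14, 3.14, 3.14, 3.14].

## Interface

Orientations are given as a unit quaternion [x, y, z, w].
In Python, from workcell import telemetry, cams, workorder gives the robot as it stands. The module is installed in compiled form; this text tells all that it offers.
- The arm moves only by the tool apply_moves, never from a script. Its argument "moves" is a list that holds one entry, the list of rows, each a list of 4 numbers: the shift along the tool's x, y, z in mm, then the turn about the tool's z in degrees. A call has exactly 10 rows; each row shifts and turns the pose as measured when the row begins, along the tool's axes as they then stand; what a row does not reach is not made up. A row lasts 1/10 s, in which the tool goes at most 50 mm and 8.59 degrees, less where a joint would pass 70% of its speed; a pose out of reach is approached as far as the arm can. A call with a gripper value outside its range is refused whole. "hand" is the gripper's target within -1 to 1 (fully open at 1, half-way at 0, shut at -1), set as the call begins (left out, the last holds). The fingers move at their own pace and stop on an object; the grip force is fixed at half the most. Time passes only in rows, so rows that do not move let the fingers close, or fill a call up. It gives the time, the measured TCP pose, the force and the opening at its end, in the units of the state.
- telemetry.get_obs(): the state, without advancing time (a new reading comes with each control period).
- cams.camera(name): name is "scene" or "top"; returns a dict with "color" (420x560x3 uint8, red, green, blue), "fovy" (degrees; the focal length in pixels is half the picture's height over the tangent of half this angle, whatever the lens; pixels are square), "cx", "cy" (the principal point, pixels), "camera_from_world" (4x4, takes a point from world to camera coordinates). Camera axes: x right, y down, z forward; pixel columns grow to the right and rows downward; lengths in m; the calibration is good to about 2 mm. A picture is of the moment at which its call begins. There is no depth.
- workorder.job_done(): hands the job in, once; it reports no verdict.
The state is a dict: "clock": time; "joint_pos": joint angles; "joint_vel": joint speeds; "tau": joint torques, N m; "eef_pos": TCP position; "tool_rot": TCP orientation; "ft_force": force on the tool from outside, world axes, zero at the start; "ft_torque": the same for the moment, N m; "grip_width": finger opening in m.
Only numpy, scipy, OpenCV 4.12 (cv2) and the standard library are available. Lean on these libraries where they do the work, as an engineer would, in place of code of your own. Each camera call takes 0.05 s, during which the arm holds its last target. There are 200 camera calls.

## Task

Feel how deep the holder's socket is by pressing the depth rod gently onto its hidden floor, and put the rod back in its place in the tool block. Then take from the rack the post dolly whose shank suits that depth and push it down without forcing until its foot bears on the socket floor: its head must then stand clear of the rim, by 2 to 18 mm. Let go of it, and leave the other two dollies in the rack and the rest of the bench undisturbed.

Things in the scene. Friction and masses are not known exactly. Their poses are not given: they have to be found in the camera images.
- holder: The post-dolly holder, fixed to the bench: dark cast-steel block 72 x 72 mm on a 124 x 124 x 14 mm flange with four bolt heads, top face (rim) 80 mm above the bench, one round vertical socket in the middle of the top. Origin: centre of the underside, z up.
- socket_mouth (a point): Centre of the socket's mouth, level with the rim (the flat top). Round blind socket 21.5 mm across, 1.5 mm chamfer; its flat steel floor is set somewhere 22 to 54 mm below the rim, out of sight. A spring ball in the wall, 10 mm below the rim, grips a dolly's shank: it will not drop past by its own weight but must be pushed against 5 to 12 N of drag down to the floor.
- rack: Wooden rack, fixed, 56 x 240 mm, its 12 mm board's top 78 mm above the bench, on two end legs, open at the long sides so that the hanging shanks show. Three 24 mm holes, 75 mm apart along the rack's y axis, each holding one dolly by its head. Origin: centre of the underside.
- dolly_short: Steel post dolly, 36 mm shank: hexagonal head 40 mm across flats (two flats face its x axis), 24 mm high, with a 9 mm low round crown on top; under it a shank 20 mm across, 36 mm long, 3 mm chamfer at the foot; about 0.4 kg. Origin: centre of the head's flat underside, z up. Hangs in one of the rack's holes. Heads are alike; shanks (36, 48, 60 mm) differ.
- dolly_mid: Steel post dolly, 48 mm shank: hexagonal head 40 mm across flats (two flats face its x axis), 24 mm high, with a 9 mm low round crown on top; under it a shank 20 mm across, 48 mm long, 3 mm chamfer at the foot; about 0.4 kg. Origin: centre of the head's flat underside, z up. Hangs in one of the rack's holes. Heads are alike; shanks (36, 48, 60 mm) differ.
- dolly_long: Steel post dolly, 60 mm shank: hexagonal head 40 mm across flats (two flats face its x axis), 24 mm high, with a 9 mm low round crown on top; under it a shank 20 mm across, 60 mm long, 3 mm chamfer at the foot; about 0.4 kg. Origin: centre of the head's flat underside, z up. Hangs in one of the rack's holes. Heads are alike; shanks (36, 48, 60 mm) differ.
- rod: Depth rod: steel blade 8 mm in diameter, 75 mm long, rounded tip, under an aluminium handle 44 mm high (collar 22 mm across and 6 mm high, then a hexagonal grip 18 mm across flats, two of them facing the rod's x axis); 0.09 kg. Origin: centre of the collar's underside, z up. Stands in the middle hole of the tool block, collar on the block's top.
- rod_tip (a point): The depth rod's tip, 75 mm below the rod's origin.
- rod_rest (a point): Centre of the mouth of the tool block's middle hole (12 mm in diameter, 82 mm deep, 2 mm chamfer), on the block's top face 88 mm above the bench: where the rod's collar rests. The tool block is dark wood, 60 x 185 x 88 mm, fixed.
- punch: Bystander: centre punch, hangs in the tool block 62 mm from the rod, its head 18 mm wide and 30 mm above the block.
- drift: Bystander: brass drift, hangs in the tool block 62 mm from the rod on the other side, its head 20 mm wide and 24 mm above the block.
- hammer: Bystander: hammer of 260 mm lying on the bench.
- heel_dolly: Bystander: loose round hand dolly of steel, 66 mm in diameter, 28 mm high, no shank, on the bench.
- jar: Bystander: closed glass jar, 60 mm in diameter, 75 mm high.
- tape: Bystander: roll of tape lying flat, 96 mm in diameter, 24 mm high.
- sanding_block: Bystander: sanding block 120 x 65 x 32 mm on the bench.
Things that resemble listed ones, but are neither listed nor needed, are in the scene too. What is shaped like the dolly_long but black, blue or green is not meant.

How it is judged:
On the way:
1. the depth rod, upright, is pressed on the socket's floor with more than 2 N (contact force between rod and socket_floor_c0 above 2 N and angle between rod's own z axis and vertical below 0.2 rad), for 0.1 s.
At the end, for the whole second after the job is handed in: One dolly in the socket, centred to 4 mm, upright to 0.1 rad, at rest, foot bearing on the floor (over 0.3 N), head underside 2 to 18 mm above the rim; the other two within 15 mm of where they hung; the rod upright in the tool block again, collar within 8 mm of its place (((z of dolly_short in the frame of socket_mouth between 0.002 and 0.018 m and horizontal distance between dolly_short and socket_mouth below 0.004 m and angle between dolly_short's own z axis and vertical below 0.1 rad and contact force between dolly_short and socket_floor_c0 above 0.3 N and linear speed of dolly_short below 0.01 m/s and distance of each of dolly_mid, dolly_long from where it was at the start of the episode below 0.015 m) or (z of dolly_mid in the frame of socket_mouth between 0.002 and 0.018 m and horizontal distance between dolly_mid and socket_mouth below 0.004 m and angle between dolly_mid's own z axis and vertical below 0.1 rad and contact force between dolly_mid and socket_floor_c0 above 0.3 N and linear speed of dolly_mid below 0.01 m/s and distance of each of dolly_short, dolly_long from where it was at the start of the episode below 0.015 m) or (z of dolly_long in the frame of socket_mouth between 0.002 and 0.018 m and horizontal distance between dolly_long and socket_mouth below 0.004 m and angle between dolly_long's own z axis and vertical below 0.1 rad and contact force between dolly_long and socket_floor_c0 above 0.3 N and linear speed of dolly_long below 0.01 m/s and distance of each of dolly_short, dolly_mid from where it was at the start of the episode below 0.015 m)) and distance between rod and rod_rest below 0.008 m and angle between rod's own z axis and vertical below 0.1 rad); the robot touches nothing.
It fails at once if the depth rod is pressed on the holder with more than 35 N (contact force between rod and holder above 35 N).
It fails at once if a dolly is pressed on the holder with more than 50 N (contact force between any of dolly_short, dolly_mid, dolly_long and holder above 50 N).
It fails at once if a bystander is moved more than 30 mm (distance of any of punch, drift, hammer, heel_dolly, jar, tape, sanding_block from where it was at the start of the episode above 0.03 m).
It also fails if it takes over 72 s, if anything falls off the work surface, if the arm or the gripper's body presses on something with over 40 N, if the wrist force passes 120 N, or if a joint passes its speed limit or range.

## Working session

There is one attempt and no reset: what is moved stays moved. The work goes in short steps, Python scripts to look and compute and a tool call to move; the robot and the scene stay as the last step left them, time stands still between calls to the robot, and variables do not carry over. Pictures are saved under pics/ and viewed, about 8 in all and at most 12, crops included, and the job is handed in when it is done.

Besides the shell and the picture viewer there is one more tool, called after "Emit:" in YAML: its name, and indented under it one key for each argument. apply_moves: Moves the arm, as the interface text tells. Its arguments: {"type":"object","properties":{"moves":{"type":"array"},"hand":{"type":"number"}},"required":["moves"]}

```bash
mkdir -p pics
cat > h.py <<'E'
import numpy as np, cv2
from workcell import telemetry, cams, workorder
def cam(n):
    c=cams.camera(n); c['f']=c['color'].shape[0]/2/np.tan(np.radians(c['fovy'])/2); return c
def save(c,fn,box=None,s=1):
    im=c['color'][:,:,::-1]
    if box: im=im[box[1]:box[3],box[0]:box[2]]
    cv2.imwrite(fn,cv2.resize(im,None,fx=s,fy=s,interpolation=cv2.INTER_CUBIC))
def proj(c,p):
    T=np.array(c['camera_from_world']); q=T[:3,:3]@np.array(p)+T[:3,3]
    return np.array([c['cx']+c['f']*q[0]/q[2], c['cy']+c['f']*q[1]/q[2]])
def ray(c,u,v,z):
    T=np.array(c['camera_from_world']); R=T[:3,:3]; o=-R.T@T[:3,3]
    d=R.T@np.array([(u-c['cx'])/c['f'],(v-c['cy'])/c['f'],1]); return o+d*(z-o[2])/d[2]
E
python3 - <<'E'
from h import *
for n in('scene','top'):
    c=cam(n); save(c,f'pics/{n}0.png',s=1.4)
    T=np.array(c['camera_from_world']); print(n,c['fovy'],c['cx'],c['cy'],c['f'],-T[:3,:3].T@T[:3,3]); print(T.round(3))
o=telemetry.get_obs(); print(o)
E
```

```text
scene 51.4794848536369 278.8269012560555 211.13327110729517 435.5743262011317 [ 0.91063049 -0.52315767  0.87313117]
[[ 0.831  0.556  0.005 -0.47 ]
 [ 0.425 -0.63  -0.65  -0.149]
 [-0.359  0.542 -0.76   1.274]
 [ 0.     0.     0.     1.   ]]
top 44.80681562107063 279.48270065016794 210.41824648610367 509.412189998728 [0.34155902 0.01487103 1.58230481]
[[ 0.015 -1.    -0.009  0.024]
 [-0.991 -0.014 -0.131  0.546]
 [ 0.131  0.011 -0.991  1.524]
 [ 0.     0.     0.     1.   ]]
{'clock': 0.1, 'joint_pos': array([1.10301939e+00, 2.41329578e-01, 3.85214402e-03, 1.33518145e+00,
       2.12714990e-05, 1.57080135e+00]), 'joint_vel': array([-0.00117666, -0.00397484,  0.00192579, -0.00176334,  0.00153679,
       -0.00118242]), 'tau': array([-1.20454857e-03, -3.73138869e+01,  2.53010166e+01,  1.09061998e-02,
       -4.80432095e-05, -3.38313015e-06]), 'eef_pos': array([0.22520724, 0.44581629, 0.24750336]), 'tool_rot': array([ 8.51735404e-01,  5.23971311e-01, -7.98774030e-04,  4.78908849e-04]), 'ft_force': array([0.02514739, 0.65710131, 0.83840892]), 'ft_torque': array([-0.04185362,  0.01004922, -0.00349866]), 'grip_width': 0.08523338315708542}
```

View pics/scene0.png

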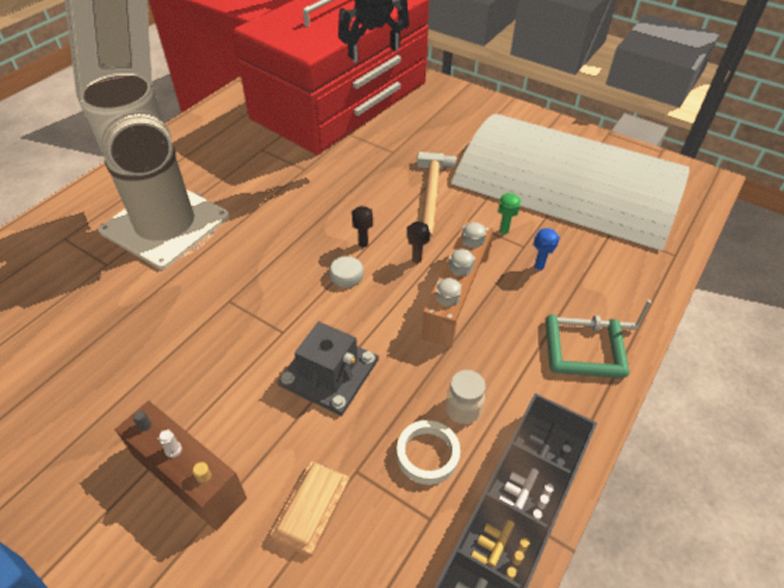

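View pics/top0.png

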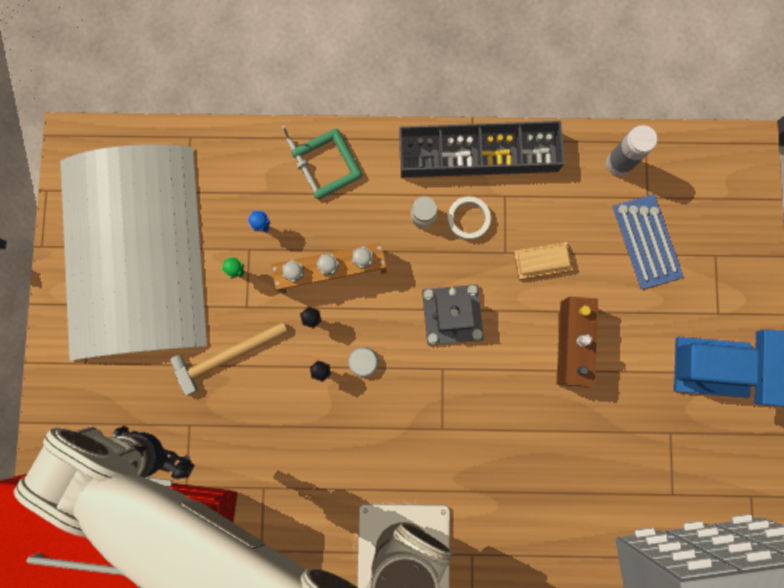

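The three steel dollies in the rack show at scene px (338,167), (329,186), (320,207). Look-alikes are the black ones at (258,155) and (298,167), green at (363,144) and blue at (390,172). The rod is the silver one at scene (120,315), top (418,244), with the dark punch and brass drift on either side. The socket is at top (325,222).

Run:
```python
from h import *
s=cam('scene');t=cam('top')
a=s['color'][150:250,285:365]; b=t['color'][195:280,295:435]; d=t['color'][165:215,185:285]; e=s['color'][220:300,190:280]
r=lambda i,w,h:cv2.resize(i[:,:,::-1],(w,h),interpolation=cv2.INTER_CUBIC)
top=np.hstack([r(a,320,400),r(b,480,291) if 0 else np.pad(r(b,480,291),((0,109),(0,0),(0,0)))])
bot=np.hstack([r(d,400,200),np.pad(r(e,225,200),((0,0),(0,175),(0,0)))])
cv2.imwrite('pics/crops.png',np.vstack([top,bot]))
# ray estimates
for nm,c,u,v,z in [('sock',t,455/1.4,311/1.4,.08),('sockS',s,326/1.4,345/1.4,.08),('rod',t,585/1.4,341/1.4,.132),('rodS',s,168/1.4,437/1.4,.132),
 ('d1',t,292/1.4,271/1.4,.105),('d2',t,327/1.4,264/1.4,.105),('d3',t,362/1.4,257/1.4,.105),('d1S',s,474/1.4,233/1.4,.105),('d2S',s,461/1.4,260/1.4,.105),('d3S',s,448/1.4,289/1.4,.105)]:
    print(nm,ray(c,u,v,z).round(4))
```

```text
sock [ 0.5067 -0.1039  0.08  ]
sockS [ 0.5086 -0.1014  0.08  ]
rod [ 0.4434 -0.3635  0.132 ]
rodS [ 0.4531 -0.3662  0.132 ]
d1 [0.5837 0.2406 0.105 ]
d2 [0.5996 0.1674 0.105 ]
d3 [0.6155 0.094  0.105 ]
d1S [0.5906 0.2345 0.105 ]
d2S [0.6046 0.1619 0.105 ]
d3S [0.6198 0.091  0.105 ]
```

View pics/crops.png

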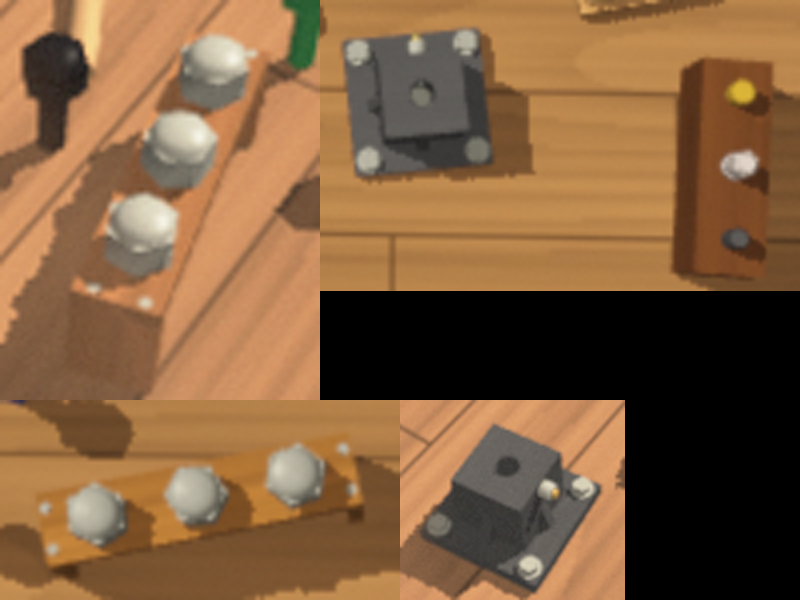

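The close crop confirms the three silver dollies in the wooden rack, with crowns at about top px (209,193), (234,189) and (259,183). Their shanks are hidden in both views. The rod is between the brass drift and the dark punch at top px (418,243), and the mouth is at top (325,222), scene (233,246). Next I'll triangulate the blobs.

```bash
cat >> h.py <<'E'
def blob(c,u,v,r,lo=120,smax=60,hi=256):
    u,v=int(u),int(v); u0,v0=u-r,v-r; im=c['color'][v0:v+r+1,u0:u+r+1]
    h=cv2.cvtColor(im,cv2.COLOR_RGB2HSV); m=((h[...,2]>=lo)&(h[...,2]<hi)&(h[...,1]<smax)).astype('uint8')
    n,l,st,ce=cv2.connectedComponentsWithStats(m)
    k=min(range(1,n),key=lambda i:np.hypot(*(ce[i]-r))-st[i,4]*.05)
    return ce[k]+[u0,v0],st[k,:].tolist()
def tri(c1,p1,c2,p2):
    P=[]
    for c,p in((c1,p1),(c2,p2)):
        T=np.array(c['camera_from_world']);o=-T[:3,:3].T@T[:3,3];d=ray(c,*p,0)-o;P.append((o,d/np.linalg.norm(d)))
    A=sum(np.eye(3)-np.outer(d,d) for o,d in P);b=sum((np.eye(3)-np.outer(d,d))@o for o,d in P)
    x=np.linalg.solve(A,b); return x, np.linalg.norm(np.cross(P[0][1],P[1][1])@(P[0][0]-P[1][0]))/np.linalg.norm(np.cross(P[0][1],P[1][1]))
E
python3 - <<'E'
from h import *
s=cam('scene');t=cam('top')
for n,a,b,lo in [('rod',(418,243),(120,316),110),('d1',(209,193),(338,168),90),('d2',(234,189),(329,187),90),('d3',(259,183),(320,208),90),('punch',(416,265),(101,300),0),('drift',(418,221),(144,338),0)]:
    try:
        kw=dict(lo=lo,smax=90)
        if n=='punch': kw=dict(lo=0,smax=130,hi=110)
        if n=='drift': kw=dict(lo=140,smax=256)
        p,st=blob(t,*a,14,**kw);q,st2=blob(s,*b,16,**kw); print(n,p.round(1),st,q.round(1),st2,tri(t,p,s,q))
    except Exception as e: print(n,e)
print('sock',tri(t,(325,222),s,(233,246.4)))
# block top corners from top-view crop picture
for u,v in [(686,60),(772,62),(766,275),(690,272)]:
    pu,pv=295+(u-320)/3.4286,195+v/3.4235; print(ray(t,pu,pv,.088).round(3))
E
```

```text
rod [416.8 242.7] [8, 10, 11, 9, 76] [120.9 316.5] [9, 7, 17, 20, 225] (array([ 0.44731599, -0.36668783,  0.10893109]), np.float64(0.00033466083214122195))
d1 [208.4 193. ] [7, 7, 15, 16, 163] [338.2 167.3] [8, 7, 19, 18, 262] (array([0.58686773, 0.24254444, 0.09368674]), np.float64(0.0008747568917330348))
d2 [233.7 188.2] [6, 7, 16, 14, 164] [329.2 186.9] [7, 6, 19, 20, 292] (array([0.60223469, 0.16809116, 0.09409984]), np.float64(0.0005753850622795378))
d3 [258.4 183.2] [7, 7, 14, 16, 168] [319.8 208.1] [7, 6, 19, 21, 301] (array([0.61824139, 0.09501497, 0.09419718]), np.float64(0.0008533836761815127))
punch [415.7 264.4] [10, 11, 9, 6, 43] [100.8 301.1] [10, 10, 13, 16, 139] (array([ 0.38518403, -0.36417694,  0.10185514]), np.float64(0.0002794899404170474))
drift [417.3 221.1] [9, 11, 9, 7, 51] [147.9 335.5] [0, 0, 33, 33, 709] (array([ 0.51268808, -0.36756075,  0.1044322 ]), np.float64(0.007144544667762595))
sock (array([ 0.50812903, -0.10270743,  0.08081244]), np.float64(0.0032119971305933784))
[ 0.537 -0.329  0.088]
[ 0.537 -0.403  0.088]
[ 0.355 -0.394  0.088]
[ 0.356 -0.33   0.088]
```

Emit:
apply_moves:
  moves:
    - [[-32,29,0,0],[-32,29,0,0],[-32,29,0,0],[-32,29,0,0],[-32,29,0,0],[-32,29,0,0],[-32,29,0,0],[-32,29,0,0],[-32,29,0,0],[-32,29,0,0]]
  hand: 1

```text
clock: 1.3
eef_pos: [0.3441, 0.0209, 0.2474]
tool_rot: [0.848, 0.53, 0.003, 0.001]
ft_force: [1.8, 0.7, -0.1]
grip_width: 0.0853
```

```bash
cat >> h.py <<'E'
from scipy.spatial.transform import Rotation as Ro
def go(x,y,z,yaw,gap=0):
    """remaining shift in tool axes (mm) and turn (deg); yaw=world angle of the tool x axis"""
    o=telemetry.get_obs(); R=Ro.from_quat(o['tool_rot']).as_matrix(); p=o['eef_pos']
    a=np.degrees(np.arctan2(R[1,0],R[0,0])); dt=(a-yaw+90)%180-90
    d=np.array([x,y,z])-p
    print('t',round(o['clock'],2),'p',p.round(4),'yaw',round(a,1),'tilt',R[:,2].round(3),'F',o['ft_force'].round(1),'w',round(o['grip_width'],4),'j',o['joint_pos'].round(2))
    print('shift now axes',(R.T@d*1000).round(1),'turn',round(dt,1))
    R2=R@Ro.from_euler('z',dt,degrees=True).as_matrix(); print('shift after turn',(R2.T@d*1000).round(1))
E
python3 -c "
from h import *
go(.4473,-.3667,.2,87.7)"
```

```text
t 1.3 p [0.3441 0.0209 0.2474] yaw 64.0 tilt [ 0.006  0.001 -1.   ] F [ 1.8  0.7 -0.1] w 0.0853 j [ 0.06 -0.07 -0.35  1.29  0.    0.51]
shift now axes [-303.3  262.5   47.4] turn -23.7
shift after turn [-383.2  118.5   47.4]
```

Emit:
apply_moves:
  moves:
    - [[-36,24,0,-8],[-37,20,0,-8],[-39,16,0,-8],[-40,12,0,0],[-40,12,0,0],[-40,12,0,0],[-40,12,10,0],[-40,10,10,0],[-36,6,10,0],[-20,0,10,0]]

```text
clock: 2.3
eef_pos: [0.4041, -0.3646, 0.2089]
tool_rot: [0.74, 0.673, 0.005, 0.006]
ft_force: [0.7, 0.7, -0.5]
grip_width: 0.0855
```

```bash
python3 -c "
from h import *
go(.4473,-.3667,.16,87.7)"
```

```text
t 2.3 p [ 0.4041 -0.3646  0.2089] yaw 84.6 tilt [ 0.016 -0.003 -1.   ] F [ 0.7  0.7 -0.5] w 0.0855 j [-0.74  0.34  0.03  1.25  0.01 -0.64]
shift now axes [ 2.  42.4 49.5] turn -3.1
shift after turn [-0.3 42.4 49.5]
```

Emit:
apply_moves:
  moves:
    - [[0,21,5,-3],[0,15,10,0],[0,6,15,0],[0,1,10,0],[0,0,9,0],[0,0,0,0],[0,0,0,0],[0,0,0,0],[0,0,0,0],[0,0,0,0]]

```text
clock: 3.3
eef_pos: [0.4463, -0.3722, 0.157]
tool_rot: [0.724, 0.69, 0.004, 0.005]
ft_force: [-0.6, -0.2, 0.7]
grip_width: 0.0858
```

```bash
python3 -c "
from h import *
go(.4473,-.3667,.112,87.7)
s=cam('scene');t=cam('top')
a=s['color'][255:375,60:220];b=t['color'][180:300,360:480]
cv2.imwrite('pics/rod1.png',np.hstack([cv2.resize(a[:,:,::-1],(460,345)),cv2.resize(b[:,:,::-1],(340,345))]))"
```

```text
t 3.3 p [ 0.4463 -0.3722  0.157 ] yaw 87.2 tilt [ 0.013 -0.002 -1.   ] F [-0.6 -0.2  0.7] w 0.0858 j [-0.7   0.44  0.05  1.17  0.01 -0.65]
shift now axes [ 5.6  0.1 45. ] turn -0.5
shift after turn [ 5.6  0.2 45. ]
```

View pics/rod1.png

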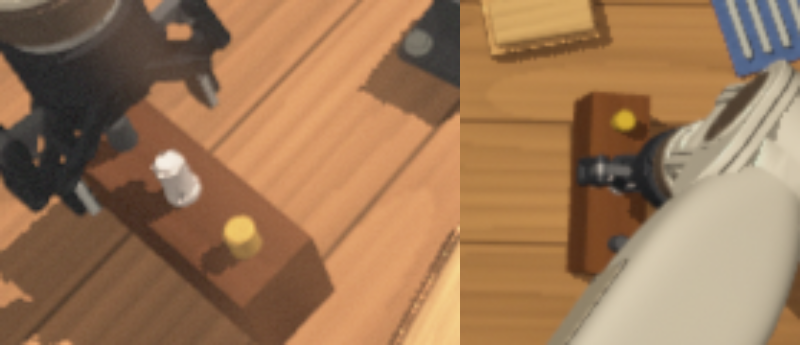

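The rod stands between the open fingers at about (175,180) in the crop. The punch and drift are clear of them. I'll descend and grasp.

Emit:
apply_moves:
  moves:
    - [[5,0,8,0],[1,0,10,0],[0,0,10,0],[0,0,8,0],[0,0,5,0],[0,0,4,0],[0,0,1,0],[0,0,0,0],[0,0,0,0],[0,0,0,0]]

```text
clock: 4.4
eef_pos: [0.4469, -0.3655, 0.106]
tool_rot: [0.724, 0.69, 0.004, 0.005]
ft_force: [0.2, -0.4, -0.4]
grip_width: 0.0858
```

Emit:
apply_moves:
  moves:
    - [[0,0,0,0],[0,0,0,0],[0,0,0,0],[0,0,0,0],[0,0,0,0],[0,0,0,0],[0,0,0,0],[0,0,0,0],[0,0,0,0],[0,0,0,0]]
  hand: -1

```text
clock: 5.4
eef_pos: [0.4475, -0.366, 0.1074]
tool_rot: [0.724, 0.69, 0.004, 0.006]
ft_force: [0.1, 1.0, -0.4]
grip_width: 0.0183
```

```bash
python3 -c "
from h import *
go(.4473,-.3667,.112,87.7)"
```

```text
t 5.4 p [ 0.4475 -0.366   0.1074] yaw 87.2 tilt [ 0.014 -0.003 -1.   ] F [ 0.1  1.  -0.4] w 0.0183 j [-0.69  0.48 -0.03  1.05  0.01 -0.64]
shift now axes [-0.7 -0.1 -4.6] turn -0.5
shift after turn [-0.7 -0.1 -4.6]
```

Emit:
apply_moves:
  moves:
    - [[0,0,-5,0],[0,0,-10,0],[0,0,-15,0],[0,0,-15,0],[0,0,-15,0],[0,0,-15,0],[0,0,-15,0],[0,0,-10,0],[0,0,0,0],[0,0,0,0]]

```text
clock: 6.4
eef_pos: [0.4467, -0.3664, 0.2158]
tool_rot: [0.724, 0.69, 0.004, 0.008]
ft_force: [-0.5, -0.9, -2.1]
grip_width: 0.018
```

```bash
python3 -c "
from h import *
go(.5081,-.1027,.205,87.2)"
```

```text
t 6.4 p [ 0.4467 -0.3664  0.2158] yaw 87.2 tilt [ 0.017 -0.005 -1.   ] F [-0.5 -0.9 -2.1] w 0.018 j [-0.69  0.4   0.14  1.3   0.01 -0.64]
shift now axes [266.4  48.5  10.4] turn 0.0
shift after turn [266.4  48.3  10.4]
```

Emit:
apply_moves:
  moves:
    - [[15,3,0,0],[30,6,0,0],[35,6,0,0],[35,6,0,0],[35,6,0,0],[35,6,0,0],[35,6,0,0],[25,5,0,0],[15,3,0,0],[5,1,0,0]]

```text
clock: 7.4
eef_pos: [0.5037, -0.0854, 0.2062]
tool_rot: [0.724, 0.69, 0.002, -0.001]
ft_force: [-0.4, -0.0, -0.7]
grip_width: 0.0179
```

Emit:
apply_moves:
  moves:
    - [[0,0,0,0],[0,0,0,0],[0,0,0,0],[0,0,0,0],[0,0,0,0],[0,0,0,0],[0,0,0,0],[0,0,0,0],[0,0,0,0],[0,0,0,0]]

```text
clock: 8.4
eef_pos: [0.502, -0.0877, 0.2049]
tool_rot: [0.725, 0.688, 0.001, -0.002]
ft_force: [-0.1, 0.7, -1.8]
grip_width: 0.0181
```

```bash
python3 -c "
from h import *
go(.5081,-.1027,.185,87.2)
s=cam('scene');t=cam('top')
a=s['color'][180:300,170:310];b=t['color'][160:280,260:400]
cv2.imwrite('pics/sock1.png',np.hstack([cv2.resize(a[:,:,::-1],(400,343)),cv2.resize(b[:,:,::-1],(400,343))]))
print(proj(s,(.5081,-.1027,.08)),proj(t,(.5081,-.1027,.08)))"
```

```text
t 8.4 p [ 0.502  -0.0877  0.2049] yaw 87.0 tilt [-0.002  0.004 -1.   ] F [-0.1  0.7 -1.8] w 0.0181 j [-0.18  0.28 -0.05  1.24  0.   -0.12]
shift now axes [-14.7   6.9  19.9] turn -0.2
shift after turn [-14.7   6.9  19.9]
[232.30726058 246.72832986] [324.59266344 221.65374319]
```

View pics/sock1.png

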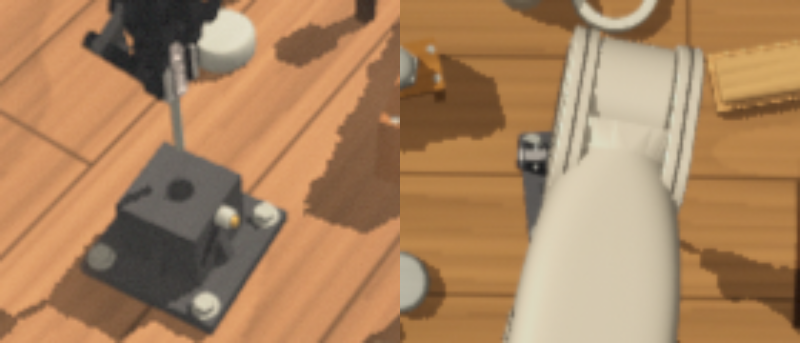

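The rod hangs upright with its tip at crop (179,152). The mouth is at (180,188), which matches the estimate. I'll correct the position, then descend.

Emit:
apply_moves:
  moves:
    - [[-6,3,0,0],[-5,2,2,0],[-3,1,5,0],[-1,1,5,0],[0,0,5,0],[0,0,3,0],[0,0,0,0],[0,0,0,0],[0,0,0,0],[0,0,0,0]]

```text
clock: 9.5
eef_pos: [0.5084, -0.1042, 0.1823]
tool_rot: [0.725, 0.689, 0.0, -0.003]
ft_force: [-0.1, -0.1, -1.3]
grip_width: 0.0176
```

```bash
python3 -c "
from h import *
go(.5081,-.1027,.165,87.2)"
```

```text
t 9.5 p [ 0.5084 -0.1042  0.1823] yaw 87.0 tilt [-0.003  0.005 -1.   ] F [-0.1 -0.1 -1.3] w 0.0176 j [-0.2   0.32 -0.06  1.19  0.   -0.15]
shift now axes [ 1.4 -0.3 17.3] turn -0.2
shift after turn [ 1.4 -0.3 17.3]
```

Emit:
apply_moves:
  moves:
    - [[1,0,3,0],[0,0,3,0],[0,0,3,0],[0,0,3,0],[0,0,3,0],[0,0,3,0],[0,0,3,0],[0,0,2,0],[0,0,2,0],[0,0,1,0]]

```text
clock: 10.5
eef_pos: [0.5085, -0.1028, 0.1543]
tool_rot: [0.725, 0.689, 0.001, -0.003]
ft_force: [-1.4, 0.3, -1.3]
grip_width: 0.0178
```

Emit:
apply_moves:
  moves:
    - [[0,0,1.5,0],[0,0,1.5,0],[0,0,1.5,0],[0,0,1.5,0],[0,0,1.5,0],[0,0,1,0],[0,0,1,0],[0,0,1,0],[0,0,1,0],[0,0,1,0]]

```text
clock: 11.5
eef_pos: [0.5088, -0.1028, 0.141]
tool_rot: [0.725, 0.689, 0.001, -0.002]
ft_force: [-0.3, -0.1, -1.1]
grip_width: 0.018
```

Emit:
apply_moves:
  moves:
    - [[0,0,1,0],[0,0,1,0],[0,0,1,0],[0,0,1,0],[0,0,1,0],[0,0,1,0],[0,0,1,0],[0,0,1,0],[0,0,1,0],[0,0,1,0]]

```text
clock: 12.5
eef_pos: [0.5093, -0.1028, 0.1318]
tool_rot: [0.725, 0.689, 0.001, -0.001]
ft_force: [-2.2, 0.6, 7.7]
grip_width: 0.0182
```

Emit:
apply_moves:
  moves:
    - [[0,0,0.5,0],[0,0,0.5,0],[0,0,0,0],[0,0,0,0],[0,0,0,0],[0,0,0,0],[0,0,0,0],[0,0,0,0],[0,0,0,0],[0,0,0,0]]

```text
clock: 13.5
eef_pos: [0.509, -0.1028, 0.132]
tool_rot: [0.725, 0.689, 0.001, -0.001]
ft_force: [-1.4, 1.0, 2.9]
grip_width: 0.0177
```

Contact force is about 4 to 9 N at a depth of about 42.5 mm, so the 48 mm dolly should stand about 5.5 mm clear. I'll return the rod.

Emit:
apply_moves:
  moves:
    - [[0,0,-3,0],[0,0,-8,0],[0,0,-10,0],[0,0,-12,0],[0,0,-12,0],[0,0,-12,0],[0,0,-10,0],[0,0,-5,0],[0,0,0,0],[0,0,0,0]]

```text
clock: 14.5
eef_pos: [0.5102, -0.1034, 0.21]
tool_rot: [0.725, 0.689, 0.002, -0.0]
ft_force: [0.3, -0.8, -1.2]
grip_width: 0.0181
```

```bash
python3 -c "
from h import *
go(.4475,-.366,.205,87.2)"
```

```text
t 14.5 p [ 0.5102 -0.1034  0.21  ] yaw 87.1 tilt [ 0.003  0.003 -1.   ] F [ 0.3 -0.8 -1.2] w 0.0181 j [-0.2   0.3  -0.02  1.25  0.   -0.15]
shift now axes [-265.5  -49.2    3.9] turn -0.1
shift after turn [-265.4  -49.8    3.9]
```

Emit:
apply_moves:
  moves:
    - [[-15,-3,0,0],[-28,-5,0,0],[-33,-6,0,0],[-33,-6,0,0],[-33,-6,0,0],[-33,-6,0,0],[-33,-6,0,0],[-23,-4,0,0],[-12,-2,0,0],[-3,-1,0,0]]

```text
clock: 15.5
eef_pos: [0.4438, -0.3604, 0.2015]
tool_rot: [0.725, 0.689, -0.001, -0.006]
ft_force: [0.0, 0.4, -0.9]
grip_width: 0.0181
```

```bash
python3 -c "
from h import *
go(.4475,-.366,.200,87.2)"
```

```text
t 15.5 p [ 0.4438 -0.3604  0.2015] yaw 87.1 tilt [-0.009  0.007 -1.   ] F [ 0.   0.4 -0.9] w 0.0181 j [-0.68  0.41  0.13  1.3  -0.   -0.63]
shift now axes [-5.4  4.   1.4] turn -0.1
shift after turn [-5.4  3.9  1.4]
```

Emit:
apply_moves:
  moves:
    - [[-3,3,0,0],[-2,2,0,0],[-1,0.5,0,0],[0,0,0,0],[0,0,0,0],[0,0,0,0],[0,0,0,0],[0,0,0,0],[0,0,0,0],[0,0,0,0]]

```text
clock: 16.5
eef_pos: [0.4508, -0.3627, 0.2013]
tool_rot: [0.723, 0.691, -0.0, -0.007]
ft_force: [-1.4, -0.4, -0.5]
grip_width: 0.018
```

```bash
python3 -c "
from h import *
go(.4493,-.3667,.190,87.2)
s=cam('scene')
save(s,'pics/ret.png',(60,240,200,360),4)
print(proj(s,(.4475,-.366,.088)))"
```

```text
t 16.5 p [ 0.4508 -0.3627  0.2013] yaw 87.4 tilt [-0.01   0.009 -1.   ] F [-1.4 -0.4 -0.5] w 0.018 j [-0.68  0.43  0.15  1.31  0.   -0.63]
shift now axes [-4.2 -1.2 11.3] turn 0.2
shift after turn [-4.2 -1.2 11.3]
[124.2329512  321.31705044]
```

View pics/ret.png

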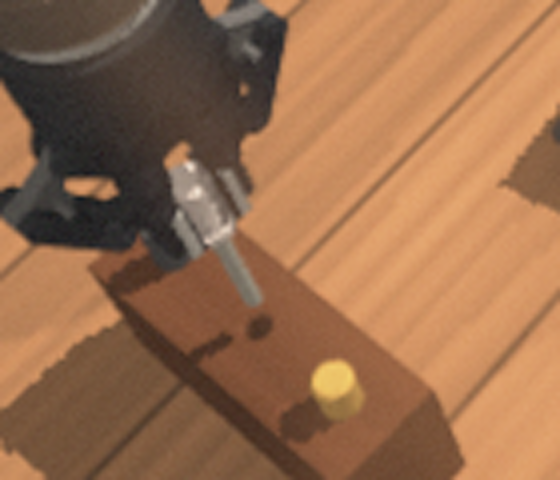

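The hole is at crop (260,326), as predicted, and the tip is at (256,300) above it. I'll correct by about 4 mm and descend.

Emit:
apply_moves:
  moves:
    - [[-3,-1,0,0],[-2,0,0,0],[0,0,3,0],[0,0,3,0],[0,0,3,0],[0,0,2,0],[0,0,0,0],[0,0,0,0],[0,0,0,0],[0,0,0,0]]

```text
clock: 17.55
eef_pos: [0.4489, -0.3681, 0.1888]
tool_rot: [0.723, 0.691, -0.0, -0.007]
ft_force: [0.0, 0.8, -1.1]
grip_width: 0.0175
```

```bash
python3 -c "
from h import *
go(.4493,-.3667,.180,87.2)"
```

```text
t 17.55 p [ 0.4489 -0.3681  0.1888] yaw 87.4 tilt [-0.01  0.01 -1.  ] F [ 0.   0.8 -1.1] w 0.0175 j [-0.69  0.44  0.13  1.28  0.   -0.64]
shift now axes [1.3 0.4 8.8] turn 0.2
shift after turn [1.3 0.4 8.8]
```

Emit:
apply_moves:
  moves:
    - [[1,0.3,2,0],[0,0,2,0],[0,0,2,0],[0,0,2,0],[0,0,2,0],[0,0,2,0],[0,0,2,0],[0,0,2,0],[0,0,2,0],[0,0,2,0]]

```text
clock: 18.55
eef_pos: [0.4493, -0.3669, 0.1674]
tool_rot: [0.723, 0.691, -0.0, -0.007]
ft_force: [-0.3, -0.0, -0.6]
grip_width: 0.0179
```

In the hole without resistance.

Emit:
apply_moves:
  moves:
    - [[0,0,4,0],[0,0,4,0],[0,0,5,0],[0,0,5,0],[0,0,5,0],[0,0,5,0],[0,0,5,0],[0,0,5,0],[0,0,4,0],[0,0,3,0]]

```text
clock: 19.55
eef_pos: [0.4486, -0.3663, 0.1179]
tool_rot: [0.723, 0.691, -0.0, -0.007]
ft_force: [-0.1, -0.2, -0.8]
grip_width: 0.0181
```

```bash
python3 -c "
from h import *
go(.4475,-.366,.1074,87.2)"
```

```text
t 19.55 p [ 0.4486 -0.3663  0.1179] yaw 87.4 tilt [-0.01  0.01 -1.  ] F [-0.1 -0.2 -0.8] w 0.0181 j [-0.69  0.49  0.02  1.11  0.   -0.64]
shift now axes [ 0.2 -1.  10.5] turn 0.2
shift after turn [ 0.2 -1.  10.5]
```

Emit:
apply_moves:
  moves:
    - [[0,-0.5,2,0],[0,-0.4,2,0],[0,0,2,0],[0,0,1.5,0],[0,0,1,0],[0,0,1,0],[0,0,0.5,0],[0,0,0.5,0],[0,0,0,0],[0,0,0,0]]

```text
clock: 20.55
eef_pos: [0.448, -0.3665, 0.1077]
tool_rot: [0.723, 0.691, -0.0, -0.006]
ft_force: [1.0, 1.2, -0.4]
grip_width: 0.0176
```

Emit:
apply_moves:
  moves:
    - [[0,0,0,0],[0,0,0,0],[0,0,0,0],[0,0,0,0],[0,0,0,0],[0,0,0,0],[0,0,-5,0],[0,0,-12,0],[0,0,-20,0],[0,0,-30,0]]
  hand: 1

```text
clock: 21.55
eef_pos: [0.4464, -0.3654, 0.1737]
tool_rot: [0.723, 0.691, -0.001, -0.011]
ft_force: [-0.1, -0.6, 0.1]
grip_width: 0.0852
```

```bash
python3 -c "
from h import *
go(.6022,.1681,.25,0)"
```

```text
t 21.55 p [ 0.4464 -0.3654  0.1737] yaw 87.4 tilt [-0.016  0.014 -1.   ] F [-0.1 -0.6  0.1] w 0.0852 j [-0.69  0.45  0.11  1.25  0.   -0.64]
shift now axes [541.  130.1 -71.1] turn 87.4
shift after turn [ 154.6 -534.5  -71.1]
```

Rod is back in its place. Next is the rack, starting with the nearest dolly, d3; I'll read its shank length once it's lifted.

Emit:
apply_moves:
  moves:
    - [[14,5,-15,7.5],[30,5,-15,7.5],[38,2,-10,7.5],[38,-3,-10,7.5],[37,-8,-5,7.5],[36,-13,0,7.5],[34,-17,0,7.5],[31,-22,0,7.5],[28,-26,0,7.5],[19,-23,0,7.5]]

```text
clock: 22.55
eef_pos: [0.5824, -0.0446, 0.2525]
tool_rot: [0.997, 0.076, 0.005, -0.001]
ft_force: [-0.4, 0.1, -0.2]
grip_width: 0.0856
```

```bash
python3 -c "
from h import *
go(.6182,.095,.20,12.1)"
```

```text
t 22.55 p [ 0.5824 -0.0446  0.2525] yaw 8.7 tilt [ 0.01   0.002 -1.   ] F [-0.4  0.1 -0.2] w 0.0856 j [-0.08  0.4   0.24  1.4   0.    1.34]
shift now axes [  56.  -132.6   53.1] turn -3.4
shift after turn [  63.8 -129.    53.1]
```

Emit:
apply_moves:
  moves:
    - [[10,-20,5,-3],[12,-26,8,0],[12,-26,8,0],[12,-26,8,0],[8,-15,6,0],[4,-5,5,0],[0,0,3,0],[0,0,0,0],[0,0,0,0],[0,0,0,0]]

```text
clock: 23.55
eef_pos: [0.6206, 0.089, 0.2177]
tool_rot: [0.995, 0.103, 0.01, 0.0]
ft_force: [-0.8, 0.1, 0.1]
grip_width: 0.0855
```

```bash
python3 -c "
from h import *
go(.6182,.095,.16,12.1)
s=cam('scene');save(s,'pics/d3.png',(270,120,390,260),4)
"
```

```text
t 23.55 p [0.6206 0.089  0.2177] yaw 11.8 tilt [ 0.021  0.001 -1.   ] F [-0.8  0.1  0.1] w 0.0855 j [ 0.14  0.49  0.29  1.35 -0.    1.51]
shift now axes [-2.3 -6.6 57.6] turn -0.3
shift after turn [-2.3 -6.6 57.6]
```

View pics/d3.png

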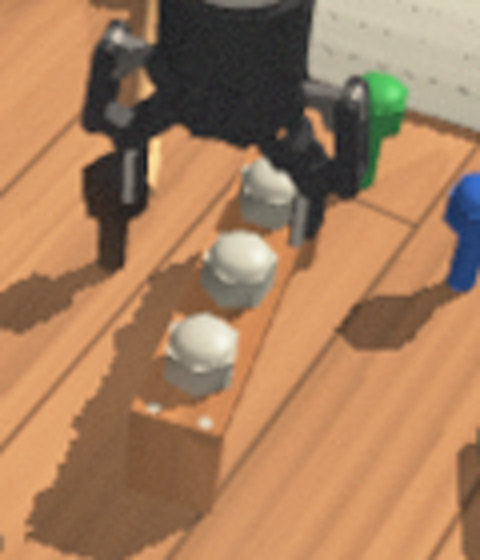

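The fingers straddle d3, seen from the side, with the neighbouring dollies clear. I'll descend.

Emit:
apply_moves:
  moves:
    - [[-2,-4,3,0],[-1,-2.5,5,0],[0,0,8,0],[0,0,8,0],[0,0,8,0],[0,0,7,0],[0,0,4,0],[0,0,2,0],[0,0,0,0],[0,0,0,0]]

```text
clock: 24.6
eef_pos: [0.6164, 0.0937, 0.1679]
tool_rot: [0.995, 0.102, 0.01, 0.001]
ft_force: [-0.4, 0.5, 1.1]
grip_width: 0.0857
```

```bash
python3 -c "
from h import *
go(.6182,.095,.099,12.1)"
```

```text
t 24.6 p [0.6164 0.0937 0.1679] yaw 11.7 tilt [ 0.019  0.001 -1.   ] F [-0.4  0.5  1.1] w 0.0857 j [ 0.15  0.51  0.19  1.23 -0.    1.52]
shift now axes [ 0.8 -1.1 68.9] turn -0.4
shift after turn [ 0.8 -1.1 68.9]
```

Emit:
apply_moves:
  moves:
    - [[0.5,-1,6,0],[0,0,10,0],[0,0,12,0],[0,0,12,0],[0,0,10,0],[0,0,8,0],[0,0,5,0],[0,0,2,0],[0,0,0,0],[0,0,0,0]]

```text
clock: 25.6
eef_pos: [0.6179, 0.0949, 0.0966]
tool_rot: [0.995, 0.102, 0.009, 0.001]
ft_force: [-0.0, -0.5, 0.4]
grip_width: 0.0854
```

```bash
python3 -c "
from h import *
go(.6182,.095,.099,12.1)"
```

```text
t 25.6 p [0.6179 0.0949 0.0966] yaw 11.7 tilt [ 0.018  0.001 -1.   ] F [-0.  -0.5  0.4] w 0.0854 j [ 0.15  0.57  0.1   1.08 -0.    1.52]
shift now axes [ 0.4 -0.  -2.4] turn -0.4
shift after turn [ 0.4 -0.  -2.4]
```

Emit:
apply_moves:
  moves:
    - [[0.4,0,-2,0],[0,0,0,0],[0,0,0,0],[0,0,0,0],[0,0,0,0],[0,0,0,0],[0,0,0,0],[0,0,0,0],[0,0,0,0],[0,0,0,0]]
  hand: -1

```text
clock: 26.6
eef_pos: [0.6193, 0.0952, 0.1009]
tool_rot: [0.995, 0.102, 0.011, 0.001]
ft_force: [0.7, -0.2, 0.1]
grip_width: 0.0408
```

```bash
python3 -c "
from h import *
go(.6182,.095,.099,12.1)"
```

```text
t 26.6 p [0.6193 0.0952 0.1009] yaw 11.7 tilt [ 0.022  0.001 -1.   ] F [ 0.7 -0.2  0.1] w 0.0408 j [ 0.15  0.57  0.1   1.08 -0.    1.52]
shift now axes [-1.2 -0.   1.9] turn -0.4
shift after turn [-1.2 -0.   1.9]
```

Emit:
apply_moves:
  moves:
    - [[0,0,-3,0],[0,0,-6,0],[0,0,-10,0],[0,0,-12,0],[0,0,-12,0],[0,0,-12,0],[0,0,-8,0],[0,0,-4,0],[0,0,0,0],[0,0,0,0]]

```text
clock: 27.6
eef_pos: [0.6168, 0.0949, 0.173]
tool_rot: [0.995, 0.102, 0.01, 0.001]
ft_force: [-0.6, 0.1, -4.5]
grip_width: 0.0403
```

```bash
python3 -c "
from h import *
go(.6182,.095,.175,12.1)
s=cam('scene');save(s,'pics/d3up.png',(260,110,400,250),4)
p=telemetry.get_obs()['eef_pos']; o=p-[0,0,.0229]
for L in (0,.036,.048,.06): print(L,(proj(s,o-[0,0,L])-[260,110])*4)
"
```

```text
t 27.6 p [0.6168 0.0949 0.173 ] yaw 11.7 tilt [ 0.019  0.001 -1.   ] F [-0.6  0.1 -4.5] w 0.0403 j [ 0.15  0.51  0.2   1.25 -0.    1.52]
shift now axes [ 1.5  0.2 -2. ] turn -0.4
shift after turn [ 1.5  0.2 -2. ]
0 [244.96297127 327.00320822]
0.036 [240.1188419  369.16819777]
0.048 [238.56150391 382.72381009]
0.06 [237.03158901 396.04072236]
```

View pics/d3up.png

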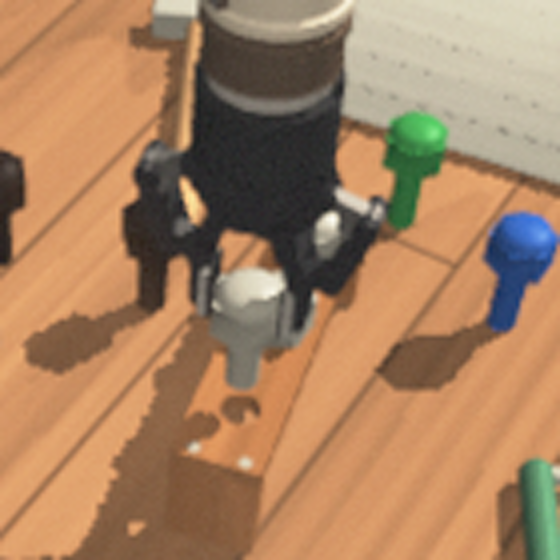

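d3 hangs from the fingers with its foot's front edge at about crop (241,388). The predictions are about 381 for the short, 395 for the mid and 407 for the long dolly. That's ambiguous, so I'll measure at pixel level against the head edge and the rack hole.

```bash
python3 -c "
from h import *
s=cam('scene');c=s['color'].astype(int)
p=telemetry.get_obs()['eef_pos']; o=p-[0,0,.0229]
print('hole pred',proj(s,(.6182,.095,.078)))
for z,n in((.033,'crown'),(.024,'headtop'),(0,'under'),(-.036,'S'),(-.048,'M'),(-.06,'L')): print(n,proj(s,o+[0,0,z]).round(1))
d=np.array([.29,-.61,0]);d/=np.linalg.norm(d)
print('under front',proj(s,o+d*.0205),[proj(s,o+d*.0085-[0,0,L-.0015]).round(1) for L in(.036,.048,.06)])
for v in range(172,222): print(v,[tuple(c[v,u]) for u in (318,320,322)], )
t=s['color'][165:225,295:345]
cv2.imwrite('pics/shank.png',cv2.resize(t[:,:,::-1],None,fx=10,fy=10,interpolation=cv2.INTER_NEAREST))
" | sed 's/np.int64(\([0-9]*\))/\1/g'
```

```text
hole pred [319.43209643 212.51592964]
crown [322.4 181.6]
headtop [322.  184.5]
under [321.2 191.8]
S [320.  202.4]
M [319.6 205.7]
L [319.2 209.1]
under front [320.43092942 198.42948135] [array([319.7, 204.6]), array([319.3, 208. ]), array([318.9, 211.4])]
172 [(215, 152, 103), (204, 143, 99), (170, 120, 85)]
173 [(217, 153, 103), (175, 123, 85), (200, 141, 95)]
174 [(212, 148, 101), (161, 114, 78), (218, 155, 104)]
175 [(183, 129, 89), (192, 133, 92), (220, 157, 107)]
176 [(161, 115, 77), (207, 154, 111), (216, 162, 119)]
177 [(171, 139, 109), (201, 178, 149), (215, 193, 163)]
178 [(183, 173, 150), (213, 206, 182), (222, 216, 193)]
179 [(197, 191, 169), (215, 208, 187), (222, 217, 193)]
180 [(205, 196, 174), (216, 210, 187), (223, 218, 194)]
181 [(201, 194, 172), (215, 207, 184), (220, 214, 190)]
182 [(200, 192, 172), (215, 207, 183), (221, 215, 189)]
183 [(196, 188, 166), (209, 203, 178), (220, 214, 190)]
184 [(185, 176, 158), (208, 201, 177), (200, 192, 171)]
185 [(172, 165, 147), (193, 186, 165), (157, 152, 136)]
186 [(152, 146, 130), (172, 165, 147), (142, 139, 125)]
187 [(139,
[... 1181 characters left out ...]
25, 81), (188, 122, 75)]
209 [(131, 88, 55), (134, 91, 60), (135, 93, 59)]
210 [(124, 83, 55), (128, 86, 57), (119, 82, 55)]
211 [(127, 90, 61), (130, 90, 62), (121, 83, 58)]
212 [(131, 94, 65), (130, 94, 67), (158, 108, 72)]
213 [(130, 92, 64), (131, 96, 69), (209, 144, 97)]
214 [(130, 95, 67), (132, 95, 67), (220, 158, 108)]
215 [(158, 110, 75), (158, 110, 75), (216, 151, 102)]
216 [(200, 133, 84), (200, 137, 90), (200, 135, 86)]
217 [(214, 142, 90), (200, 131, 83), (197, 130, 82)]
218 [(211, 141, 88), (200, 133, 85), (197, 128, 81)]
219 [(205, 134, 84), (194, 129, 80), (200, 132, 83)]
220 [(206, 135, 87), (197, 130, 81), (204, 134, 86)]
221 [(203, 134, 86), (195, 130, 79), (207, 135, 85)]
```

View pics/shank.png

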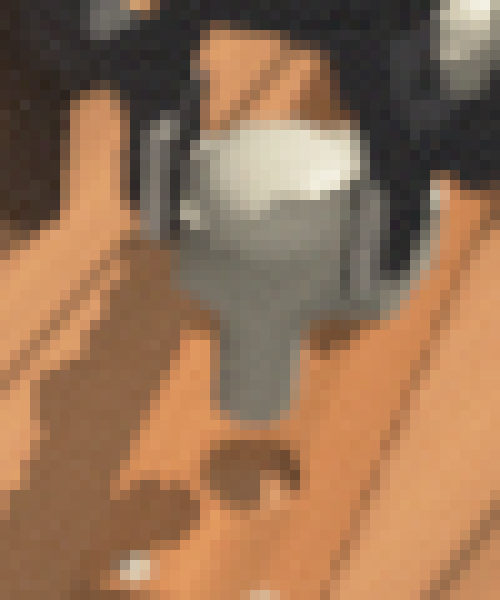

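The rack hole projects to within 0.5 px. The foot edge is at row 207.2, against 204.1 predicted for short, 207.5 for mid and 210.9 for long, so this is the 48 mm dolly. I'll carry it to the holder.

```bash
python3 -c "
from h import *
go(.5081,-.1027,.19,11.7)"
```

```text
t 27.7 p [0.6166 0.0949 0.1726] yaw 11.7 tilt [ 0.019  0.001 -1.   ] F [-0.3  0.7 -3.7] w 0.0403 j [ 0.15  0.51  0.2   1.25 -0.    1.52]
shift now axes [-146.1  171.5  -19.6] turn 0.0
shift after turn [-146.   171.6  -19.6]
```

Emit:
apply_moves:
  moves:
    - [[-5,6,-6,0],[-12,14,-6,0],[-18,21,-3,0],[-20,24,-2,0],[-20,24,-2,0],[-20,24,-1,0],[-18,21,0,0],[-14,16,0,0],[-8,9,0,0],[-3,4,0,0]]

```text
clock: 28.7
eef_pos: [0.5022, -0.1073, 0.1932]
tool_rot: [0.995, 0.1, 0.007, 0.003]
ft_force: [-0.5, 0.1, -3.6]
grip_width: 0.0407
```

Emit:
apply_moves:
  moves:
    - [[0,0,0,0],[0,0,0,0],[0,0,0,0],[0,0,0,0],[0,0,0,0],[0,0,0,0],[0,0,0,0],[0,0,0,0],[0,0,0,0],[0,0,0,0]]

```text
clock: 29.7
eef_pos: [0.5037, -0.1046, 0.193]
tool_rot: [0.995, 0.103, 0.008, 0.002]
ft_force: [0.2, -0.0, -3.6]
grip_width: 0.0405
```

```bash
python3 -c "
from h import *
go(.5081,-.1027,.165,11.7)"
```

```text
t 29.7 p [ 0.5037 -0.1046  0.193 ] yaw 11.8 tilt [ 0.016 -0.003 -1.   ] F [ 0.2 -0.  -3.6] w 0.0405 j [-0.21  0.29 -0.08  1.19  0.    1.16]
shift now axes [ 4.3 -1.1 28.1] turn 0.1
shift after turn [ 4.3 -1.1 28.1]
```

Emit:
apply_moves:
  moves:
    - [[2.5,-1,5,0],[1.5,0,6,0],[0.5,0,6,0],[0,0,6,0],[0,0,4,0],[0,0,2,0],[0,0,0,0],[0,0,0,0],[0,0,0,0],[0,0,0,0]]

```text
clock: 30.7
eef_pos: [0.5083, -0.1028, 0.1609]
tool_rot: [0.995, 0.102, 0.007, 0.002]
ft_force: [0.2, 0.2, -4.5]
grip_width: 0.0402
```

```bash
python3 -c "
from h import *
go(.5081,-.1027,.165,11.7)
s=cam('scene');save(s,'pics/ins.png',(190,190,280,290),6)
p=telemetry.get_obs()['eef_pos']; print((proj(s,p-[0,0,.0709])-[190,190])*6,(proj(s,(.5081,-.1027,.08))-[190,190])*6)"
```

```text
t 30.7 p [ 0.5083 -0.1028  0.1609] yaw 11.8 tilt [ 0.014 -0.003 -1.   ] F [ 0.2  0.2 -4.5] w 0.0402 j [-0.2   0.32 -0.12  1.11  0.    1.17]
shift now axes [-0.2 -0.1 -4.1] turn 0.1
shift after turn [-0.2 -0.1 -4.1]
[252.31319061 324.88243505] [253.84356345 340.36997915]
```

View pics/ins.png

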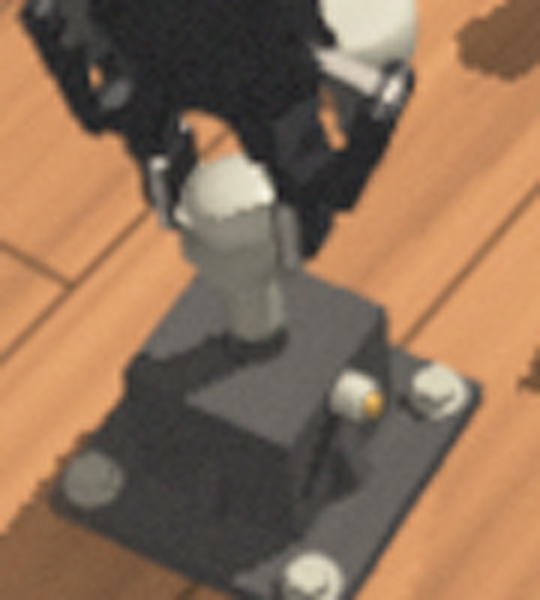

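The foot at about (257,335) is over the mouth at about (258,345) and aligned. I'll lower it gently.

Emit:
apply_moves:
  moves:
    - [[0,0,1.5,0],[0,0,1.5,0],[0,0,1.5,0],[0,0,1.5,0],[0,0,1.5,0],[0,0,1,0],[0,0,1,0],[0,0,1,0],[0,0,1,0],[0,0,1,0]]

```text
clock: 31.75
eef_pos: [0.5089, -0.1028, 0.1478]
tool_rot: [0.995, 0.102, 0.008, 0.002]
ft_force: [-0.5, -0.3, -2.5]
grip_width: 0.0408
```

Emit:
apply_moves:
  moves:
    - [[0,0,1,0],[0,0,1,0],[0,0,1,0],[0,0,1,0],[0,0,0.5,0],[0,0,0.5,0],[0,0,0.5,0],[0,0,0.5,0],[0,0,0.5,0],[0,0,0.5,0]]

```text
clock: 32.75
eef_pos: [0.5084, -0.1031, 0.1409]
tool_rot: [0.995, 0.102, 0.007, 0.002]
ft_force: [-0.7, 1.4, -1.7]
grip_width: 0.0404
```

Emit:
apply_moves:
  moves:
    - [[0,0,1,0],[0,0,1,0],[0,0,1,0],[0,0,1,0],[0,0,1,0],[0,0,1,0],[0,0,1,0],[0,0,1,0],[0,0,1,0],[0,0,1,0]]

```text
clock: 33.75
eef_pos: [0.5072, -0.1031, 0.1306]
tool_rot: [0.995, 0.102, 0.006, 0.002]
ft_force: [-2.9, 0.2, 1.4]
grip_width: 0.0404
```

Emit:
apply_moves:
  moves:
    - [[0,0,1,0],[0,0,1,0],[0,0,1,0],[0,0,1,0],[0,0,1,0],[0,0,1,0],[0,0,1,0],[0,0,1,0],[0,0,1,0],[0,0,1,0]]

```text
clock: 34.75
eef_pos: [0.5072, -0.1032, 0.1196]
tool_rot: [0.995, 0.102, 0.006, 0.002]
ft_force: [-3.5, -0.6, 0.9]
grip_width: 0.0403
```

Emit:
apply_moves:
  moves:
    - [[0,0,1,0],[0,0,1,0],[0,0,1,0],[0,0,1,0],[0,0,1,0],[0,0,1,0],[0,0,0.7,0],[0,0,0.7,0],[0,0,0.7,0],[0,0,0.7,0]]

```text
clock: 35.75
eef_pos: [0.5071, -0.1032, 0.1099]
tool_rot: [0.995, 0.102, 0.006, 0.002]
ft_force: [-2.4, -0.4, 1.3]
grip_width: 0.0408
```

Emit:
apply_moves:
  moves:
    - [[0,0,0.6,0],[0,0,0.6,0],[0,0,0.6,0],[0,0,0.6,0],[0,0,0.6,0],[0,0,0.6,0],[0,0,0.6,0],[0,0,0.6,0],[0,0,0.6,0],[0,0,0.6,0]]

```text
clock: 36.75
eef_pos: [0.5071, -0.1032, 0.109]
tool_rot: [0.995, 0.102, 0.007, 0.003]
ft_force: [-4.3, 0.1, 6.0]
grip_width: 0.0403
```

Emit:
apply_moves:
  moves:
    - [[0,0,1,0],[0,0,1.2,0],[0,0,1.5,0],[0,0,1.5,0],[0,0,1.5,0],[0,0,1.5,0],[0,0,1.5,0],[0,0,1.5,0],[0,0,1.5,0],[0,0,1.5,0]]

```text
clock: 37.75
eef_pos: [0.5067, -0.1033, 0.109]
tool_rot: [0.995, 0.102, 0.011, 0.004]
ft_force: [-6.2, 0.4, 11.1]
grip_width: 0.0407
```

It stops at TCP z 0.109, as predicted for the 48 mm shank (head about 6 mm clear). I'll relax, release and rise.

Emit:
apply_moves:
  moves:
    - [[0,0,0,0],[0,0,0,0],[0,0,0,0],[0,0,0,0],[0,0,0,0],[0,0,0,0],[0,0,0,0],[0,0,0,0],[0,0,0,0],[0,0,0,0]]
  hand: 1

```text
clock: 38.75
eef_pos: [0.5117, -0.1035, 0.11]
tool_rot: [0.995, 0.103, 0.016, 0.005]
ft_force: [0.1, -0.4, -0.1]
grip_width: 0.0854
```

Emit:
apply_moves:
  moves:
    - [[0,0,-5,0],[0,0,-10,0],[0,0,-15,0],[0,0,-20,0],[0,0,-20,0],[-10,-20,-15,0],[-15,-30,0,0],[-20,-40,0,0],[-20,-40,0,0],[-10,-20,0,0]]

```text
clock: 39.75
eef_pos: [0.4061, 0.03, 0.2015]
tool_rot: [0.995, 0.099, 0.021, 0.005]
ft_force: [0.9, 0.0, 0.4]
grip_width: 0.0854
```

```bash
python3 -c "
from h import *
go(.5081,-.1027,.165,11.7)
s=cam('scene');t=cam('top')
a=s['color'][120:370,60:400];cv2.imwrite('pics/end.png',np.vstack([cv2.resize(a[:,:,::-1],(544,400)),np.pad(cv2.resize(t['color'][190:280,170:440][:,:,::-1],(544,181)),((0,0),(0,0),(0,0)))]))
for z in(.119,.11): print((proj(s,(.508,-.1027,z))-[60,120])*1.6)
p,_=blob(t,417,243,14,lo=110,smax=90);q,_=blob(s,120,316,16,lo=110,smax=90);print('rod',p,q,tri(t,p,s,q))"
```

```text
t 39.75 p [0.4061 0.03   0.2015] yaw 11.4 tilt [ 0.043 -0.007 -0.999] F [0.9 0.  0.4] w 0.0854 j [ 0.08  0.05 -0.34  1.13 -0.01  1.45]
shift now axes [ 72.2 149.6  41.8] turn -0.3
shift after turn [ 71.4 150.   41.8]
[273.43202891 185.82719484]
[273.95256896 189.82188348]
rod [416.85333333 242.74666667] [121.07488987 316.5154185 ] (array([ 0.4473813 , -0.36663424,  0.10891441]), np.float64(0.00013763787148309147))
```

View pics/end.png

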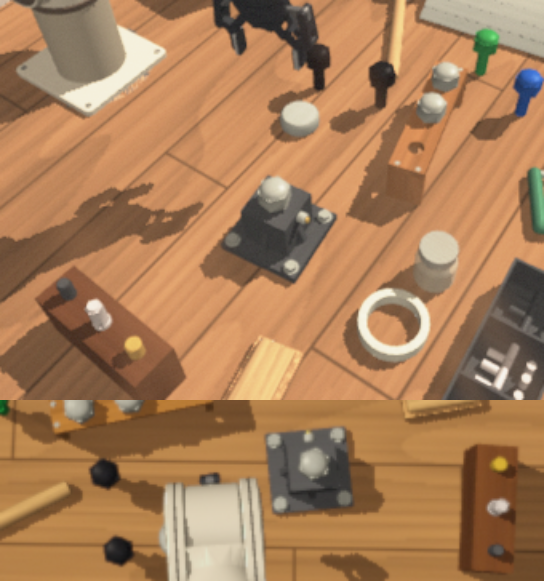

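The dolly sits upright in the holder, with its head at scene crop (275,190). The rod is back, triangulating to within 0.1 mm of its start, and the other two dollies are still in the rack. To be sure the foot bears on the floor, I'll tap the crown down with shut fingers.

Emit:
apply_moves:
  moves:
    - [[7,14,0,0],[9,19,0,0],[12,24,0,0],[12,24,0,0],[11,22,0,0],[8,18,0,0],[5,10,5,0],[2,4,5,0],[0,0,5,0],[0,0,0,0]]
  hand: -1

```text
clock: 40.85
eef_pos: [0.5068, -0.0974, 0.1971]
tool_rot: [0.995, 0.1, 0.027, 0.007]
ft_force: [-0.8, 0.7, -0.5]
grip_width: 0.0002
```

```bash
python3 -c "
from h import *
go(.5077,-.1030,.14,11.7)"
```

```text
t 40.85 p [ 0.5068 -0.0974  0.1971] yaw 11.6 tilt [ 0.055 -0.009 -0.998] F [-0.8  0.7 -0.5] w 0.0002 j [-0.19  0.26 -0.11  1.15  0.    1.18]
shift now axes [-3.2  4.5 57.1] turn -0.1
shift after turn [-3.2  4.5 57.1]
```

Emit:
apply_moves:
  moves:
    - [[-2,3,4,0],[-1,2,6,0],[0,0,8,0],[0,0,8,0],[0,0,7,0],[0,0,5,0],[0,0,3,0],[0,0,2,0],[0,0,0,0],[0,0,0,0]]

```text
clock: 41.85
eef_pos: [0.5054, -0.1012, 0.1498]
tool_rot: [0.994, 0.102, 0.026, 0.007]
ft_force: [0.7, -0.3, 0.3]
grip_width: 0.0002
```

```bash
python3 -c "
from h import *
go(.5072,-.1030,.138,11.7)"
```

```text
t 41.85 p [ 0.5054 -0.1012  0.1498] yaw 11.8 tilt [ 0.053 -0.008 -0.999] F [ 0.7 -0.3  0.3] w 0.0002 j [-0.2   0.3  -0.19  1.03  0.    1.17]
shift now axes [ 0.8  1.9 11.9] turn 0.1
shift after turn [ 0.8  1.9 11.9]
```

Emit:
apply_moves:
  moves:
    - [[0.8,1.5,2,0],[0,0,2,0],[0,0,1.5,0],[0,0,1.5,0],[0,0,1.5,0],[0,0,1,0],[0,0,1,0],[0,0,1,0],[0,0,1,0],[0,0,1,0]]

```text
clock: 42.85
eef_pos: [0.508, -0.103, 0.1362]
tool_rot: [0.994, 0.102, 0.027, 0.007]
ft_force: [-0.9, 0.0, 1.7]
grip_width: -0.0003
```

Emit:
apply_moves:
  moves:
    - [[0,0,1,0],[0,0,1,0],[0,0,1.5,0],[0,0,1.5,0],[0,0,1.5,0],[0,0,1.5,0],[0,0,1.5,0],[0,0,1.5,0],[0,0,1.5,0],[0,0,1.5,0]]

```text
clock: 43.85
eef_pos: [0.511, -0.1037, 0.1362]
tool_rot: [0.994, 0.102, 0.033, 0.009]
ft_force: [-4.3, 1.3, 11.1]
grip_width: -0.0002
```

It holds firm at the expected height (crown 0.119, so the head is about 6 mm above the rim) under 11 N. I'll rise clear and do a last check.

Emit:
apply_moves:
  moves:
    - [[0,0,-3,0],[0,0,-8,0],[0,0,-12,0],[0,0,-15,0],[-10,-20,-15,0],[-15,-30,-5,0],[-20,-40,0,0],[-20,-40,0,0],[-10,-20,0,0],[0,0,0,0]]

```text
clock: 44.85
eef_pos: [0.4032, 0.0315, 0.1939]
tool_rot: [0.994, 0.1, 0.038, 0.01]
ft_force: [-0.0, -0.2, -0.0]
grip_width: -0.0002
```

```bash
python3 -c "
from h import *
go(.5072,-.1030,.138,11.7)
s=cam('scene');t=cam('top')
for n,e in(('dolly',(.507,-.103,.1)),('d1',(.5869,.2425,.094)),('d2',(.6022,.168,.094)),('rod',(.4474,-.3667,.109))):
  lo=110 if n=='rod' else 90
  p,a=blob(t,*proj(t,e),14,lo=lo,smax=90);q,b=blob(s,*proj(s,e),14,lo=lo,smax=90);print(n,a[4],b[4],tri(t,p,s,q))
"
```

```text
t 44.85 p [0.4032 0.0315 0.1939] yaw 11.6 tilt [ 0.078 -0.011 -0.997] F [-0.  -0.2 -0. ] w -0.0002 j [ 0.09  0.03 -0.39  1.07 -0.02  1.46]
shift now axes [ 70.4 151.   65.4] turn -0.1
shift after turn [ 70.2 151.1  65.4]
dolly 562 512 (array([ 0.51433155, -0.10016205,  0.09869265]), np.float64(0.006016958520687949))
d1 163 264 (array([0.5868174 , 0.24250963, 0.09365734]), np.float64(0.0010069940193423229))
d2 163 292 (array([0.60227735, 0.16811298, 0.09401108]), np.float64(0.0008087969435032507))
rod 75 226 (array([ 0.44737669, -0.36661695,  0.10898039]), np.float64(0.0001381155900387206))
```

```bash
python3 -c "
from h import *
print(workorder.job_done())"
```

```text
the job is handed in; nothing more can be done
None
```

I felt the socket with the depth rod, put the rod back, seated the 48 mm dolly on the socket floor, and handed the job in at about 45 s. No verdict was reported.

- **Depth:** the rod touched the floor at about 42.5 mm below the rim. The wrist sensor read about 3 to 8 N upward, which is about 4 to 9 N of contact after the rod's weight.
- **Choice of dolly:** the shanks were hidden in the rack, so I lifted the nearest one and measured it in the image. Its foot edge was within 0.5 px of the 48 mm prediction and about 3 px from the other two.
- **Seating:** it went down against a few newtons of drag and stopped where predicted, with the head about 6 mm above the rim. After letting go, I pressed the crown with shut fingers at about 11 N and it did not move, so I take the foot to be on the floor.
- **Last checks:** the rod and the other two dollies were within 0.2 mm of where they started. The robot was clear of everything, and the wrist force was about zero. I only looked at the bystanders by eye in the near-final view, and they appeared undisturbed.
- **Failed check:** the final position fix on the seated dolly did not work, because its image merged with the grey holder (6 mm ray mismatch, about 7 mm off). I disregarded it. That the dolly is centred and upright rests on the contact heights and the view after release.

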